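# Post the eraser through the sprung flap of the supplies box

### The arm

A 6-joint arm with a two-finger parallel gripper is mounted at the origin on a cart in front of the work surface, level with it; the furniture and walls round the work are solid. World frame = base frame: x ahead of the robot, y to its left, z up, the work surface at z = 0. Lengths are in m, angles in rad, forces in N, time in s.
With the tool pointing down it reaches from about 0.35 to 0.975 m from the base axis. Payload 4.9 kg.
Tool frame: the origin (TCP) lies midway between the tips of the shut fingers; the grasp point (between the pads) lies 19 mm behind it; z points along the fingers, y is the line along which they close (so a half turn about z gives the same grasp; the last joint's range is limited). The gripper opens to 85 mm and grips with 20 to 120 N. Pads are 22 mm wide; open, the fingers measure 114 mm over their backs; the gripper's body (76 mm by 85 mm) begins 54 mm behind the grasp point. The pads swing forward as they close: fully open they stand 13 mm farther back than shut.
Start: joints at [1.154, 0.053, 1.613, -0, 1.476, -0.119], TCP at [0.183, 0.597, 0.231] pointing down, gripper open.
Joint ranges: [-3.01, 3.01], [-1.01, 2.22], [0.06, 2.58], [-1.02, 4.17], [0.09, 2.62], [-3.14, 3.14]. Speed limits (rad/s): [2.57, 2.57, 3.14, 3.14, 3.14, 3.14].

### API

Orientations are given as a rotation vector (axis times angle).
In Python, from station import ctrl gives the robot as it stands. The module is installed in compiled form; this text tells all that it offers.
- The arm moves only by the shell command python3 -m handwheel 'ROWS' [OPENING] [FORCE]. ROWS is JSON, a list of rows, each a list of 2 entries, a list of its own where there are three numbers: the shift along the tool's x, y, z in cm, then the turn, a rotation vector about the tool's x, y, z in rad. In form: [[[tx, ty, tz], [ax, ay, az]], ...]. A call has 1 to 5 rows; each row is the pose to reach, as a shift and turn from the pose commanded when the call began, along the tool's axes at that moment; what a row does not reach only later rows make up. A row lasts 1/8 s, in which the tool goes at most 62.5 mm and 10.7 degrees, less where a joint would pass 70% of its speed; a pose out of reach is approached as far as the arm can. A call with a gripper value outside its range is refused whole. OPENING is the gripper's target within -1 to 1 (shut at 1, half-way at 0, fully open at -1), set as the call begins (- or left out, the last holds). The fingers move at their own pace and stop on an object; FORCE is the grip in N (left out, the last holds). Time passes only in rows, so rows that repeat a pose let the fingers close. It gives the time, the measured TCP pose, the force, the opening and the grip force at its end, in the units of the state.
- ctrl.get_obs(): the state, without advancing time (a new reading comes with each control period).
- ctrl.get_image(name): name is "side" or "top" or "wrist"; returns the picture (420x560x3 uint8, blue, green, red); there is no depth.
- ctrl.calibration(name): a dict with "fx", "fy", "cx", "cy" (pixels), "R" (3x3) and "t" (3): a world point X has camera coordinates R X + t. Camera axes: x right, y down, z forward; pixel columns grow to the right and rows downward; lengths in m; the calibration is good to about 2 mm. A picture is of the moment at which its call begins: read the wrist's pose just before it. calibration takes no time and is no camera call; for the wrist camera it gives the pose at the moment of the call.
- ctrl.finish_job(): hands the job in; it is judged then, once.
Trained networks look in the newest picture that a camera, given by its name, has taken for a name from the list of things; names that differ only in an ending like _2 or _b are one class to them, and where a whole thing is asked for, a point or a joint stands for the part that bears it (a point fixed in the world has none). Each returns a list of dicts, best first, with "score" (0 to 1); they miss things now and then, are a little off and sometimes report something else, mostly with a low value. They report only what shows in the picture. A call takes as long as a camera call.
- ctrl.look_for(camera, query): "position" ([column, row] in pixels, amid what is visible of it).
- ctrl.landmark_of(camera, query): "position" ([column, row] in pixels: a listed point, or the origin of a listed thing).
The state is a dict: "t": time; "q": joint angles; "dq": joint speeds; "effort": joint torques, N m; "tool_pos": TCP position; "tool_rot": TCP orientation; "contact_force": force on the tool from outside, world axes, zero at the start; "wrist_torque": the same for the moment, N m; "opening": finger opening in m; "grip_force": force on a finger pad.
Only numpy, scipy, OpenCV 4.12 (cv2) and the standard library are available. Lean on these libraries where they do the work, as an engineer would, in place of code of your own. Each camera call takes 0.05 s, during which the arm holds its last target. There are 200 camera calls.

### The job

Put the eraser away in the grey supplies box: press the blue self-closing flap down with one finger and keep it open while the other finger pushes the eraser along the box's deck, over the edge, until it drops inside. Then take the fingers away so that the flap springs fully shut. Only push the eraser, never lift or carry it, and leave the other things on the desk where they are.

Things in the scene. Friction and masses are not known exactly. Their poses are not given: they have to be found in the camera images.
- drop_box: Grey supplies box fixed to the desk, 120 (x) by 257 (y) by 140 mm. x points to the hinge side (away from the robot at yaw 0), y the way the eraser is pushed, z up. Origin: on the desk under the edge between deck and opening, 56 mm in from the hinge side. Deck at y -105 to 0 mm; opening at y 0 to 145, x -58 to 50 mm, inner floor 8 mm up, walls 6 mm thick, 138-140 mm high.
- deck_edge (a point): Point on the deck's surface at its edge to the opening (box x -37, y 0, 95 mm above the desk), in the lane: x -59 to -16 mm, between steel rails 6 mm high. Near the hinge a fixed cheek at the edge (y -4 to 0, x 37 to 55 mm) rises to 138 mm.
- drop_flap (a joint): Angle of the blue flap over the opening, rad: 0 shut and level, grows as it is pressed down into the box, stop at 1.1. Free edge 104 mm from the hinge, on the lane's side (-x). A spring shuts it (0.07 N m shut, 0.17 N m at 1 rad; pressing takes 2 to 10 N). A fingertip pressing over box x = 20 mm down to 5 mm above deck height opens it to about 1.05 rad: room to drop through.
- flap_hinge (a point): Middle of the hinge line, which runs along the box's y: box x 49, y 72 mm, 140 mm above the desk. A skirt on the flap's end at the deck's edge (box x -54 to -2 mm, down to 6 mm above the deck over most of it) bars the lane while the flap is shut and swings away under it as it opens; pushing the eraser against it does not open the flap.
- press_strip (a point): Middle of the dark rubber strip (16 x 125 mm, along box y) on the flap's top, where to press: 29 mm from the hinge, box x 20, y 76 mm, 140 mm above the desk when shut. It moves with the flap. The fingertip may slide along it in y while it presses.
- eraser: White eraser in a teal card sleeve, 23 x 52 x 12 mm, about 22 g, lying flat in the lane on the deck. Origin at the centre of its underside, y along its length (roughly along the box's y), z up. At the start its front end is 8 to 32 mm short of the deck's edge.
- mug: white dotted mug, 82 x 114 x 91 mm; a bystander, origin at the centre of its underside
- glue_stick: white glue stick standing upright, 28 mm across, 91 mm tall; a bystander, origin at the centre of its underside
- stapler: black stapler, 34 x 145 x 47 mm; a bystander, origin at the centre of its underside
- pen_pot: dark pot of pens, 79 x 88 x 147 mm; a bystander, origin at the centre of its underside
- tape_dispenser: black tape dispenser, 50 x 155 x 80 mm; a bystander, origin at the centre of its underside
- red_pen: red pen lying flat, 12 x 145 x 9 mm; a bystander, origin at the centre of its underside
- binder_clip: black binder clip standing, 22 x 25 x 34 mm; a bystander, origin at the centre of its underside

How it is judged:
On the way, in this order (a step that is already met when the one before it is completed fails the run):
1. the flap is held open (over 0.5 rad) while the eraser is still on the deck (value of joint drop_flap above 0.5 rad and y of eraser in the frame of drop_box below 0 m and z of eraser in the frame of drop_box above 0.085 m), for 0.2 s.
2. the eraser has dropped into the opening while the flap is still held open (over 0.3 rad) (x of eraser in the frame of drop_box between -0.06 and 0.052 m and y of eraser in the frame of drop_box between 0 and 0.147 m and z of eraser in the frame of drop_box below 0.075 m and value of joint drop_flap above 0.3 rad), for 0.04 s.
At the end, for the whole second after the job is handed in: The eraser rests inside the box, under the flap (its origin less than 60 mm above the desk, within the walls), and the flap is shut to within 0.06 rad (x of eraser in the frame of drop_box between -0.06 and 0.052 m and y of eraser in the frame of drop_box between 0 and 0.147 m and z of eraser in the frame of drop_box below 0.06 m and value of joint drop_flap below 0.06 rad and linear speed of eraser below 0.02 m/s); the robot touches nothing.
It fails at once if the eraser is lifted (more than 20 mm above the deck) (height (world z) of eraser above 0.115 m).
It fails at once if another thing on the desk is moved more than 30 mm (distance of any of mug, glue_stick, stapler, pen_pot, tape_dispenser, red_pen, binder_clip from where it was at the start of the episode above 0.03 m).
It also fails if it takes over 50 s, if anything falls off the work surface, if the arm or the gripper's body presses on something with over 40 N, if the wrist force passes 120 N, or if a joint passes its speed limit or range.

## Working session

There is one attempt and no reset: what is moved stays moved. The work goes in short steps, Python scripts to look and compute and a shell command to move; the robot and the scene stay as the last step left them, time stands still between calls to the robot, and variables do not carry over. Pictures are saved under pics/ and viewed, at most 12 in all, crops included, and the job is handed in when it is done.

```bash
mkdir -p pics; ls
cat > h.py <<'E'
import numpy as np,cv2
from station import ctrl
def lm(cam,q,f='landmark_of'):
    r=getattr(ctrl,f)(cam,q); return [(np.round(d['position'],1).tolist(),round(d['score'],2)) for d in r[:2]]
def ray(cam,p,z):
    c=ctrl.calibration(cam);R=np.array(c['R']);t=np.array(c['t'])
    o=-R.T@t; d=R.T@np.array([(p[0]-c['cx'])/c['fx'],(p[1]-c['cy'])/c['fy'],1])
    return o+d*(z-o[2])/d[2]
E
python3 - <<'E'
from h import *
ims=[ctrl.get_image(c) for c in('top','side')]
for c,i in zip(('top','side'),ims): cv2.imwrite(f'pics/{c}0.png',i)
Z=dict(drop_box=0,deck_edge=.095,flap_hinge=.14,press_strip=.14,eraser=.095,mug=0,glue_stick=0,stapler=0,pen_pot=0,tape_dispenser=0,red_pen=0,binder_clip=0)
for c in('top','side'):
  for q,z in Z.items():
    r=lm(c,q); print(c,q,r,[np.round(ray(c,a[0],z),3).tolist() for a in r])
o=ctrl.get_obs();print(o['t'],o['tool_pos'],o['tool_rot'],o['opening'])
E
```

```text
pics
top drop_box [([331.7, 203.0], 0.72)] [[0.597, -0.135, 0.0]]
top deck_edge [([331.9, 212.6], 0.74)] [[0.566, -0.126, 0.095]]
top flap_hinge [([310.8, 173.5], 0.79)] [[0.665, -0.068, 0.14]]
top press_strip [([309.4, 185.5], 0.91)] [[0.634, -0.064, 0.14]]
top eraser [([340.4, 223.1], 0.63)] [[0.538, -0.148, 0.095]]
top mug [([140.2, 246.6], 0.69)] [[0.482, 0.406, 0.0]]
top glue_stick [([333.0, 215.1], 0.47), ([171.0, 196.7], 0.43)] [[0.563, -0.138, 0.0], [0.621, 0.319, 0.0]]
top stapler [([415.0, 177.9], 0.66)] [[0.666, -0.373, 0.0]]
top pen_pot [([242.7, 144.5], 0.84), ([168.6, 197.4], 0.73)] [[0.767, 0.114, 0.0], [0.619, 0.325, 0.0]]
top tape_dispenser [([307.4, 136.9], 0.8), ([241.0, 282.7], 0.41)] [[0.787, -0.07, 0.0], [0.377, 0.123, 0.0]]
top red_pen [([244.7, 281.3], 0.73)] [[0.381, 0.113, 0.0]]
top binder_clip [([189.2, 277.2], 0.39)] [[0.394, 0.268, 0.0]]
side drop_box [([283.4, 215.8], 0.95)] [[0.588, -0.131, 0.0]]
side deck_edge [([292.4, 196.2], 0.95)] [[0.56, -0.104, 0.095]]
side flap_hinge [([249.5, 185.8], 0.9)] [[0.674, -0.066, 0.14]]
side press_strip [([262.7, 187.1], 0.88)] [[0.638, -0.067, 0.14]]
side eraser [([300.0, 189.0], 0.39)] [[0.544, -0.145, 0.095]]
side mug [([293.0, 380.1], 0.81)] [[0.483, 0.39, 0.0]]
side glue_stick [([234.3, 339.8], 0.64)] [[0.621, 0.321, 0.0]]
side stapler [([272.3, 176.9], 0.55)] [[0.662, -0.342, 0.0]]
side pen_pot [([202.6, 265.4], 0.61), ([234.5, 338.1], 0.17)] [[0.76, 0.117, 0.0], [0.622, 0.317, 0.0]]
side tape_dispenser [([214.9, 224.9], 0.94), ([282.6, 218.0], 0.6)] [[0.779, -0.05, 0.0], [0.589, -0.12, 0.0]]
side red_pen [([356.6, 289.1], 0.6)] [[0.363, 0.125, 0.0]]
side binder_clip [([342.3, 335.9], 0.66)] [[0.392, 0.268, 0.0]]
1.3 [0.18338935 0.59747177 0.23130236] [4.66031891e-01 3.10682328e+00 4.79790158e-06] 0.08571611386218488
```

Run:
```python
from h import *
a=cv2.resize(cv2.imread('pics/top0.png')[140:260,260:400],None,fx=5,fy=5,interpolation=2)
cv2.imwrite('pics/top0c.png',a)
a=cv2.resize(cv2.imread('pics/side0.png')[140:260,220:360],None,fx=5,fy=5,interpolation=2)
cv2.imwrite('pics/side0c.png',a)
```

```text
(no output)
```

View pics/top0c.png

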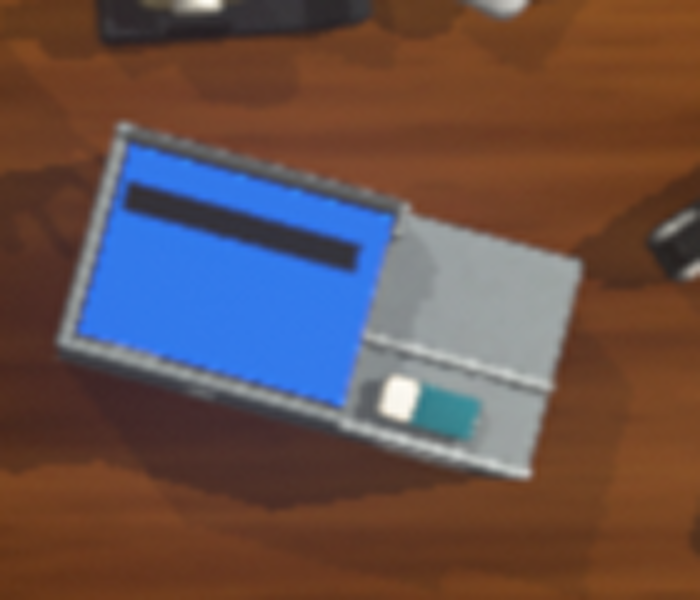

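View pics/side0c.png

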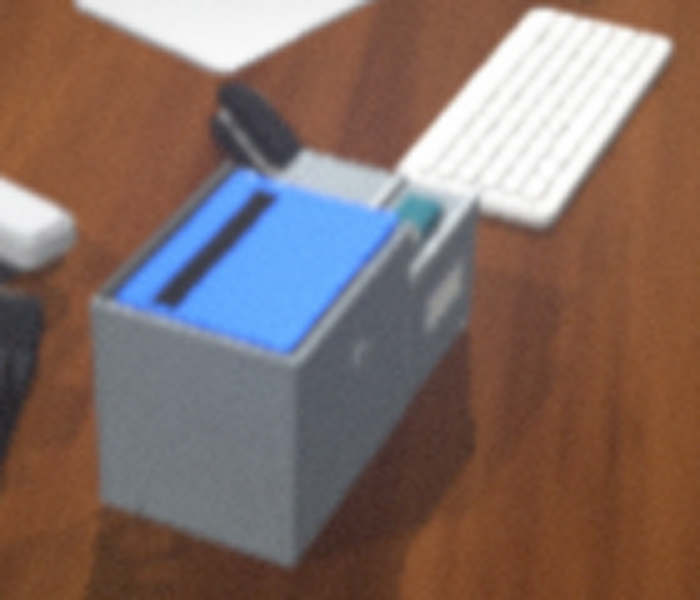

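```bash
cat >> h.py <<'E'
def proj(cam,P):
    c=ctrl.calibration(cam);q=np.array(c['R'])@P+np.array(c['t']);return np.array([c['fx']*q[0]/q[2]+c['cx'],c['fy']*q[1]/q[2]+c['cy']])
E
python3 - <<'E'
from h import *
from scipy.optimize import least_squares
F=[('top',127,196,20,138.5,140),('top',357,257,20,13.5,140),('top',120,125,56,151.5,140),('top',60,345,-64,151.5,139),('top',582,262,56,-105,95),('top',530,475,-64,-105,101),('top',552,387,-14,-105,101),
('side',95,300,56,151.5,140),('side',297,358,-64,151.5,139),('side',100,503,56,151.5,0),('side',294,565,-64,151.5,0),('side',267,198,20,13.5,140),('side',168,300,20,138.5,140)]
off=dict(top=(260,140),side=(220,140))
def W(p,l):
    c,s=np.cos(p[2]),np.sin(p[2]);l=np.array(l)/1000;return np.array([p[0]+c*l[0]-s*l[1],p[1]+s*l[0]+c*l[1],l[2]])
def res(p,cams=('top','side')): return np.concatenate([proj(f[0],W(p,f[3:]))-(np.array(f[1:3])/5+off[f[0]]) for f in F if f[0] in cams])
for cams in (('top',),('side',),('top','side')):
    r=least_squares(res,[.595,-.13,-.25],args=(cams,),loss='soft_l1');print(cams,r.x.round(4),np.round(r.fun,1).tolist())
p=r.x;c,s=np.cos(p[2]),np.sin(p[2])
for n,u,v in(('front',388,397),('rear',477,420)):
    q=ray('top',(260+u/5,140+v/5),.106)[:2]-p[:2];print(n,(c*q[0]+s*q[1])*1e3,(-s*q[0]+c*q[1])*1e3)
E
```

```text
('top',) [ 0.5941 -0.1296 -0.2779] [-0.4, -0.1, 0.6, 0.4, -0.2, -0.6, -0.4, 0.3, 0.5, -0.5, -0.2, 0.6, 0.2, -0.2]
('side',) [ 0.595  -0.1289 -0.2644] [-0.9, -0.4, 0.7, 0.7, 0.3, -0.3, 0.3, 0.2, 0.2, -2.2, -0.9, 0.6]
('top', 'side') [ 0.5941 -0.1294 -0.2746] [-0.5, 0.1, 0.5, 0.5, -0.4, -0.4, -0.5, 0.6, 0.4, -0.6, -0.2, 0.5, 0.2, -0.2, -1.0, -0.7, 0.4, 0.6, 0.3, -0.6, 0.1, 0.1, 0.5, -2.3, -1.0, 0.3]
front -42.522932915451975 -22.00582907315751
rear -42.13447033296338 -70.17613192283714
```

```bash
cat > go.py <<'E'
import sys
from h import *
from scipy.spatial.transform import Rotation as Ro
B=np.array([.594,-.1295]);yaw=-.275
def go(bx,by,z,ang): # box mm, z m, ang: tool y clockwise from box y, rad
    o=ctrl.get_obs();R=Ro.from_rotvec(o['tool_rot']).as_matrix()
    c,s=np.cos(yaw),np.sin(yaw);P=np.r_[B+np.array([[c,-s],[s,c]])@[bx/1e3,by/1e3],z]
    a=np.pi/2+yaw-ang;y=np.array([np.cos(a),np.sin(a),0]);zz=np.array([0,0,-1.]);G=np.c_[np.cross(y,zz),y,zz]
    d=np.array([[c,s],[-s,c]])@(o['tool_pos'][:2]-B)*1e3
    e=R[:,1];print('t',round(o['t'],2),'box',d.round(1),'z',round(o['tool_pos'][2],4),'ang',round(np.pi/2+yaw-np.arctan2(e[1],e[0]),3),'F',np.round(o['contact_force'],1),'op',round(o['opening'],4))
    print('cm',(R.T@(P-o['tool_pos'])*100).round(2).tolist(),'turn',Ro.from_matrix(R.T@G).as_rotvec().round(3).tolist())
go(*map(float,sys.argv[1:5]))
E
python3 go.py -42 -100 .231 0
```

```text
t 1.3 box [-592.6  588.2] z 0.2313 ang 0.023 F [0.3 0.2 0.6] op 0.0857
cm [-56.61, -67.54, 0.03] turn [0.0, 0.0, -0.023]
```

```bash
python3 -m handwheel '[[[-20,-23.9,0],[0,0,-0.023]],[[-20,-23.9,0],[0,0,-0.023]],[[-20,-23.9,0],[0,0,-0.023]],[[-30,-35.8,0],[0,0,-0.023]],[[-30,-35.8,0],[0,0,-0.023]]]' 1 20; python3 go.py -42 -100 .231 0
```

```text
t: 1.92
tool_pos: [0.3053, 0.3079, 0.2315]
tool_rot: [0.429, 3.111, 0.001]
contact_force: [0.3, 0.6, 0.9]
opening: -0.0
grip_force: 0.0
t 1.93 box [-396.6  342.5] z 0.2315 ang -0.001 F [0.3 0.6 0.9] op -0.0
cm [-35.42, -44.29, 0.06] turn [0.001, 0.001, 0.001]
```

```bash
python3 -m handwheel '[[[-35,-43.5,0],[0,0,0]],[[-35,-43.5,0],[0,0,0]],[[-35,-43.5,0],[0,0,0]],[[-35,-43.5,0],[0,0,0]],[[-35,-43.5,0],[0,0,0]]]' 1 20; python3 go.py -42 -100 .231 0
```

```text
t: 2.55
tool_pos: [0.4279, 0.02, 0.2318]
tool_rot: [0.431, 3.11, 0.0]
contact_force: [2.6, -0.0, -0.7]
opening: -0.0001
grip_force: 0.0
t 2.55 box [-200.4   98.8] z 0.2318 ang 0.0 F [ 2.6 -0.  -0.7] op -0.0001
cm [-15.85, -19.88, 0.1] turn [0.001, 0.002, -0.0]
```

```bash
python3 -m handwheel '[[[-15.3,-19.1,0],[0,0,0]],[[-15.3,-19.1,0],[0,0,0]],[[-15.3,-19.1,0],[0,0,0]],[[-15.3,-19.1,0],[0,0,0]],[[-15.3,-19.1,0],[0,0,0]]]'; python3 go.py -42 -100 .150 0
```

```text
t: 3.18
tool_pos: [0.5233, -0.2065, 0.2306]
tool_rot: [-0.437, -3.11, -0.0]
contact_force: [0.3, 0.3, -0.4]
opening: -0.0002
grip_force: 0.0
t 3.17 box [-47.1 -93.3] z 0.2306 ang 0.004 F [ 0.3  0.3 -0.4] op -0.0002
cm [-0.52, -0.67, 8.06] turn [-0.0, -0.001, -0.004]
```

```bash
python3 -m handwheel '[[[-0.4,-0.5,6],[0,0,-0.004]],[[-0.4,-0.5,7],[0,0,-0.004]],[[-0.4,-0.5,7],[0,0,-0.004]]]'; python3 go.py -42 -100 .103 0
python3 - <<'E'
from h import *
for c in('wrist','side'):
    i=ctrl.get_image(c)
    if c=='side': i=cv2.resize(i[100:260,220:400],None,fx=3.2,fy=3.2)
    cv2.imwrite(f'pics/{c}1.png',i)
a,b=[cv2.imread(f'pics/{c}1.png') for c in('wrist','side')]
b=cv2.resize(b,(440,420)); a=cv2.resize(a,(360,420)) if 0 else a
cv2.imwrite('pics/both1.png',cv2.resize(np.hstack([a,b]),(800,336)))
for c,q,z in(('wrist','eraser',.095),('wrist','deck_edge',.095),('wrist','press_strip',.14)): 
    r=lm(c,q);print(q,r,[ray(c,x[0],z).round(3) for x in r])
E
```

```text
t: 3.55
tool_pos: [0.5248, -0.2082, 0.1611]
tool_rot: [-0.423, -3.112, -0.001]
contact_force: [0.0, -0.0, 0.1]
opening: -0.0002
grip_force: 0.0
t 3.55 box [-45.2 -94.5] z 0.1611 ang -0.005 F [ 0.  -0.   0.1] op -0.0002
cm [-0.33, -0.55, 5.81] turn [0.001, -0.002, 0.005]
eraser [([359.5, 231.4], 0.65)] [array([ 0.547, -0.163,  0.095])]
deck_edge [([430.9, 237.1], 0.62)] [array([ 0.563, -0.12 ,  0.095])]
press_strip [] []
```

View pics/both1.png

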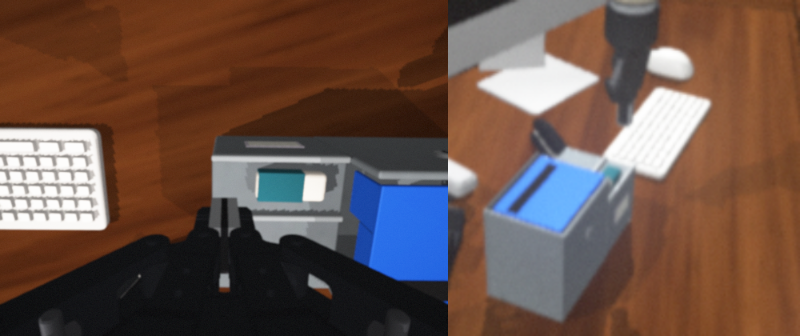

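Run:
```python
from h import *
B=np.array([.594,-.1295]);c,s=np.cos(-.275),np.sin(-.275)
for n,p,z in(('rear',(321,231),.101),('front',(406,232),.101),('rear top far',(325,247),.107),('near bottom',(322,214),.107),('edge-lane near',(440,200),.101),('railmid at edge',(427,273),.101),('rail end left',(266,197),.101),('rail2 left',(308,270),.101)):
    q=ray('wrist',p,z)[:2]-B;print(n,np.round([(c*q[0]+s*q[1])*1e3,(-s*q[0]+c*q[1])*1e3],1))
```

```text
rear [-38.8 -70.7]
front [-38.4 -18.1]
rear top far [-30.7 -68.7]
near bottom [-51.6 -71.3]
edge-lane near [-58.9   0.3]
railmid at edge [-10.8  -2. ]
rail end left [ -60.3 -104.6]
rail2 left [-12.5 -78.1]
```

```bash
python3 -m handwheel '[[[-0.35,-0.5,0.5],[0,0,0]],[[-0.35,-0.5,4.9],[0,0,0]],[[-0.35,-0.5,4.9],[0,0,0]],[[-0.35,-0.5,4.9],[0,0,0]]]'; python3 go.py -41 -73 .103 0
```

```text
t: 4.3
tool_pos: [0.5278, -0.2153, 0.1132]
tool_rot: [0.424, 3.112, -0.001]
contact_force: [0.0, -0.5, -0.1]
opening: 0.0001
grip_force: 0.0
t 4.3 box [ -40.4 -100.5] z 0.1132 ang -0.004 F [ 0.  -0.5 -0.1] op 0.0001
cm [0.04, 2.76, 1.02] turn [-0.0, 0.001, 0.004]
```

```bash
python3 -m handwheel '[[[0,0,1.1],[0,0,0]],[[0,0,1.1],[0,0,0]],[[0,0.8,1.1],[0,0,0]],[[0,1.6,1.1],[0,0,0]],[[0,2.2,1.1],[0,0,0]]]'; python3 -m handwheel '[[[0,0,0],[0,0,0]]]'; python3 go.py -41 -70 .103 0
python3 - <<'E'
from h import *
i=ctrl.get_image('wrist');cv2.imwrite('pics/w2.png',i)
E
```

```text
t: 4.92
tool_pos: [0.5335, -0.193, 0.1016]
tool_rot: [0.423, 3.113, -0.0]
contact_force: [-0.2, -0.1, -0.0]
opening: 0.0001
grip_force: 0.0
t: 5.05
tool_pos: [0.5334, -0.1931, 0.1014]
tool_rot: [0.423, 3.113, -0.0]
contact_force: [0.7, -0.8, 0.4]
opening: 0.0002
grip_force: 0.0
t 5.05 box [-41.  -77.7] z 0.1014 ang -0.005 F [ 0.7 -0.8  0.4] op 0.0002
cm [-0.01, 0.77, -0.16] turn [-0.0, 0.0, 0.005]
```

View pics/w2.png

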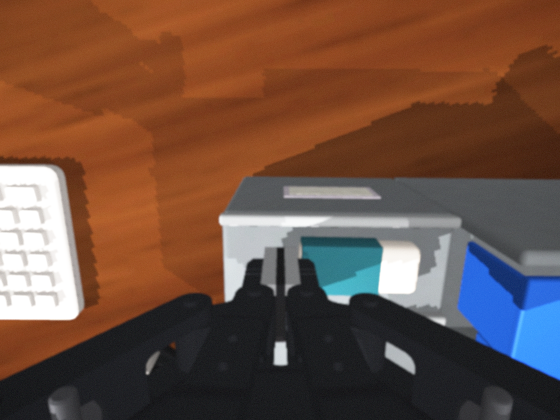

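```bash
cat > px.py <<'E'
from h import *
import sys,json
B=np.array([.594,-.1295]);c,s=np.cos(-.275),np.sin(-.275)
for u,v,z in json.loads(sys.argv[1]):
    q=ray('wrist',(u,v),z)[:2]-B;print(u,v,np.round([(c*q[0]+s*q[1])*1e3,(-s*q[0]+c*q[1])*1e3],1))
E
python3 px.py '[[302,240,0.107],[419,267,0.103],[418,245,0.107],[300,262,0.103],[295,255,0.103],[264,255,0.103]]'
```

```text
302 240 [-56.2 -69.6]
419 267 [-42.4 -17.9]
418 245 [-54.2 -21.1]
300 262 [-44.5 -70. ]
295 255 [-47.8 -72.2]
264 255 [-47.7 -85.7]
```

```bash
python3 -m handwheel '[[[0.1,0.5,0],[0,0,0]],[[0.1,1,0],[0,0,0]],[[0.1,1.5,0],[0,0,0]],[[0.1,1.5,0],[0,0,0]]]'; python3 go.py -41 -70 .103 0
python3 - <<'E'
from h import *
i=ctrl.get_image('wrist');cv2.imwrite('pics/w3.png',i)
E
```

```text
t: 5.6
tool_pos: [0.5364, -0.1786, 0.1013]
tool_rot: [-0.423, -3.113, -0.0]
contact_force: [-0.2, 0.3, 0.3]
opening: 0.0002
grip_force: 0.0
t 5.6 box [-42.1 -62.9] z 0.1013 ang -0.005 F [-0.2  0.3  0.3] op 0.0002
cm [-0.11, -0.71, -0.17] turn [0.0, -0.0, 0.005]
```

View pics/w3.png

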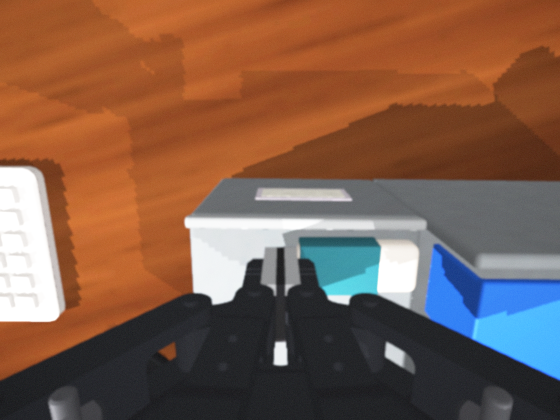

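```bash
python3 -m handwheel '[[[0,-0.4,0],[0,0,0]],[[0,-0.4,-5],[0,0,0]],[[0,-0.4,-8],[0,0,0]],[[0,-0.4,-8],[0,0,0]],[[0,-0.4,-8],[0,0,0]]]' -1; python3 go.py -12 -29 .165 .525
```

```text
t: 6.28
tool_pos: [0.5346, -0.1828, 0.1802]
tool_rot: [-0.424, -3.111, -0.001]
contact_force: [-0.2, 0.7, -0.7]
opening: 0.0852
grip_force: 0.0
t 6.28 box [-42.7 -67.4] z 0.1802 ang -0.004 F [-0.2  0.7 -0.7] op 0.0852
cm [-3.09, 3.83, 1.51] turn [-0.0, -0.002, 0.529]
```

```bash
python3 -m handwheel '[[[-3.1,3.8,0],[0,0,0.52]],[[-3.1,3.8,0],[0,0,0.52]],[[-3.1,3.8,0],[0,0,0.52]],[[-3.1,3.8,3],[0,0,0.52]],[[-3.1,3.8,3.5],[0,0,0.52]]]'; python3 -m handwheel '[[[0,0,0],[0,0,0]]]' ;python3 go.py -12 -29 .089 .525
python3 - <<'E'
from h import *
i=ctrl.get_image('wrist')
j=cv2.resize(ctrl.get_image('top')[140:260,260:400],(490,420))
k=np.hstack([i,j]);cv2.imwrite('pics/w4.png',cv2.resize(k,(800,320)))
E
```

```text
t: 6.9
tool_pos: [0.5726, -0.1535, 0.1416]
tool_rot: [-1.207, -2.892, 0.0]
contact_force: [0.0, 0.3, -0.2]
opening: 0.0854
grip_force: 0.0
t: 7.02
tool_pos: [0.5744, -0.1543, 0.1448]
tool_rot: [-1.209, -2.896, 0.0]
contact_force: [0.1, -0.4, 0.2]
opening: 0.0853
grip_force: 0.0
t 7.03 box [-12.2 -29.2] z 0.1448 ang 0.516 F [ 0.1 -0.4  0.2] op 0.0853
cm [-0.02, 0.03, 5.58] turn [-0.001, -0.003, 0.009]
```

View pics/w4.png

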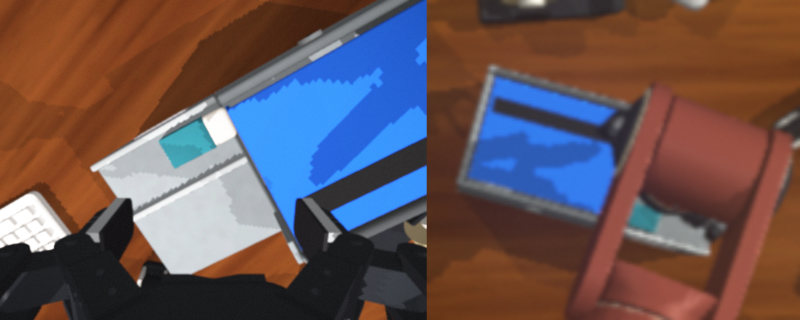

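```bash
python3 px.py '[[164,263,0.158],[128,272,0.158],[172,268,0.158],[397,264,0.158],[435,262,0.158],[296,183,0.107],[278,147,0.107],[211,184,0.107],[236,218,0.107]]'
```

```text
164 263 [-40.7 -67.8]
128 272 [-44.7 -82.9]
172 268 [-37.2 -66.2]
397 264 [ 6.5 14.4]
435 262 [13.3 28.2]
296 183 [-33.2  -8.1]
278 147 [-54.3  -7. ]
211 184 [-55.  -47.5]
236 218 [-32.4 -45.8]
```

```bash
python3 px.py '[[121,220,0.101],[175,282,0.101],[217,357,0.095],[287,124,0.101],[322,205,0.101]]'
python3 - <<'E'
from h import *
i=ctrl.get_image('wrist');cv2.imwrite('pics/w5.png',cv2.resize(i[120:320,100:400],None,fx=2.6,fy=2.6,interpolation=2))
E
```

```text
121 220 [ -62.1 -104.3]
175 282 [-15.3 -99.4]
217 357 [  44.4 -109. ]
287 124 [-61.9   2.7]
322 205 [-14.   -1.9]
```

View pics/w5.png

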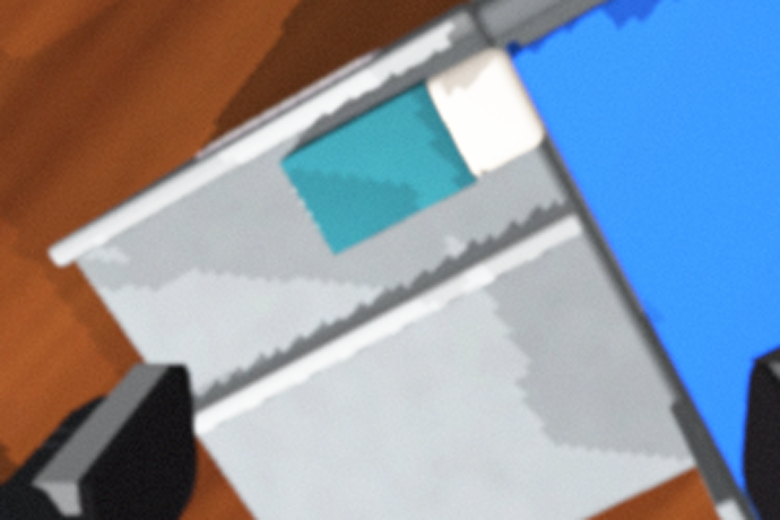

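```bash
python3 px.py '[[208.8,181.5,0.107],[228.8,216.9,0.107],[294.2,138.5,0.107],[309.6,173.8,0.107]]'
```

```text
208.8 181.5 [-56.4 -47.9]
228.8 216.9 [-34.5 -49. ]
294.2 138.5 [-53.7   2.3]
309.6 173.8 [-33.6   0.5]
```

```bash
python3 -m handwheel '[[[0,0.3,1.5],[0,0,0]],[[0,0.3,2.5],[0,0,0]],[[0,0.3,3.5],[0,0,0]],[[0,0.3,3.5],[0,0,0]]]';python3 go.py -12 -29 .089 .525
```

```text
t: 7.68
tool_pos: [0.5768, -0.1522, 0.1104]
tool_rot: [-1.209, -2.897, -0.0]
contact_force: [-0.8, 1.3, 2.9]
opening: 0.0855
grip_force: 1.5
t 7.67 box [-10.4 -26.5] z 0.1104 ang 0.516 F [-0.8  1.3  2.9] op 0.0855
cm [0.01, -0.3, 2.14] turn [-0.001, -0.002, 0.009]
```

Flap is yielding (3 N). Continue to depth.

```bash
python3 -m handwheel '[[[0,0,1],[0,0,0]],[[0,0,1.5],[0,0,0]],[[0,0,2.0],[0,0,0]],[[0,0,2.0],[0,0,0]]]';python3 go.py 10 9 .089 .525
python3 - <<'E'
from h import *
i=ctrl.get_image('wrist')
j=ctrl.get_image('side')[110:230,240:340]
cv2.imwrite('pics/w6.png',cv2.resize(np.hstack([i,cv2.resize(j,(350,420))]),(800,369)))
E
```

```text
t: 8.18
tool_pos: [0.5767, -0.1522, 0.0905]
tool_rot: [-1.209, -2.898, 0.0]
contact_force: [-2.3, 0.7, 3.4]
opening: 0.0852
grip_force: 1.7
t 8.18 box [-10.5 -26.6] z 0.0905 ang 0.516 F [-2.3  0.7  3.4] op 0.0852
cm [-0.03, 4.1, 0.15] turn [-0.001, -0.002, 0.009]
```

View pics/w6.png

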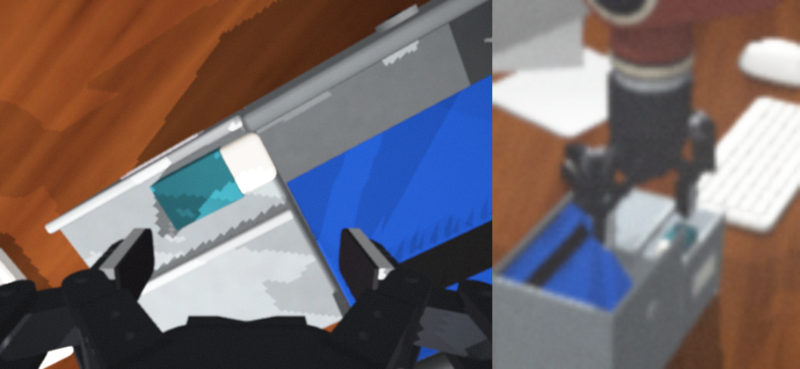

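```bash
python3 -m handwheel '[[[0.3,0.52,0.2],[0,0,0]],[[0.59,1.04,0.2],[0,0,0]],[[0.89,1.57,0.2],[0,0,0]],[[1.18,2.09,0.2],[0,0,0]],[[1.18,2.09,0.2],[0,0,0]]]';python3 go.py -11 24 .089 .516
python3 - <<'E'
from h import *
i=ctrl.get_image('wrist')
j=ctrl.get_image('side')[110:230,240:340]
cv2.imwrite('pics/w7.png',cv2.resize(np.hstack([i,cv2.resize(j,(350,420))]),(800,369)))
E
```

```text
t: 8.9
tool_pos: [0.5839, -0.1284, 0.0891]
tool_rot: [-1.209, -2.899, -0.001]
contact_force: [-3.4, 1.5, 2.0]
opening: 0.0854
grip_force: 1.7
t 8.9 box [-10.   -1.7] z 0.0891 ang 0.515 F [-3.4  1.5  2. ] op 0.0854
cm [1.35, 2.18, 0.01] turn [0.0, -0.001, 0.001]
```

View pics/w7.png

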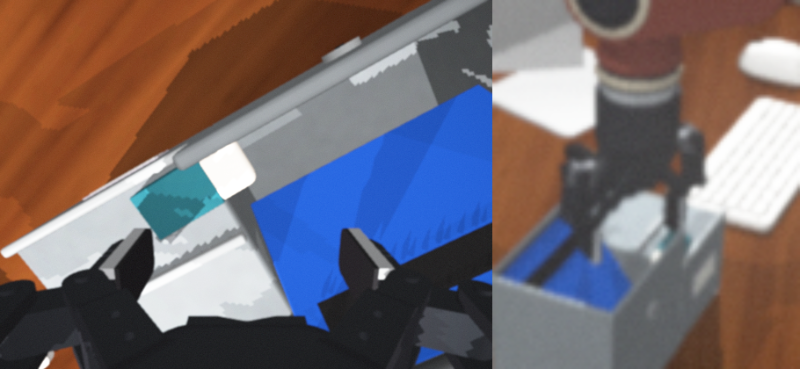

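```bash
python3 px.py '[[171,264,0.102],[148,264,0.102],[150,227.5,0.107],[183,272,0.107],[230,175,0.107],[290,205,0.107],[255,225,0.107]]'
```

```text
171 264 [-38.3 -37.2]
148 264 [-42.8 -45.3]
150 227.5 [-55.6 -33.2]
183 272 [-34.3 -32.5]
230 175 [-57.8   3.4]
290 205 [-37.3  16.8]
255 225 [-37.    1.6]
```

```bash
python3 -m handwheel '[[[0.4,0.6,0],[0,0,0]],[[0.8,1.2,0],[0,0,0]],[[1.2,1.8,0],[0,0,0]],[[1.6,2.4,0],[0,0,0]],[[2.04,2.98,0],[0,0,0]]]';python3 -m handwheel '[[[0,0,0],[0,0,0]],[[0,0,0],[0,0,0]]]';python3 go.py -11 24 .089 .516
python3 - <<'E'
from h import *
i=ctrl.get_image('wrist')
j=ctrl.get_image('side')[110:230,240:340]
cv2.imwrite('pics/w8.png',cv2.resize(np.hstack([i,cv2.resize(j,(350,420))]),(800,369)))
E
```

```text
t: 9.62
tool_pos: [0.591, -0.0933, 0.0894]
tool_rot: [1.21, 2.899, 0.0]
contact_force: [-2.6, -3.1, 2.3]
opening: 0.085
grip_force: 1.5
t: 9.88
tool_pos: [0.591, -0.093, 0.0893]
tool_rot: [-1.209, -2.899, -0.003]
contact_force: [-2.1, 3.2, 1.7]
opening: 0.085
grip_force: 1.5
t 9.88 box [-12.8  34.3] z 0.0893 ang 0.515 F [-2.1  3.2  1.7] op 0.085
cm [-0.66, -0.81, 0.03] turn [0.001, -0.001, 0.001]
```

View pics/w8.png

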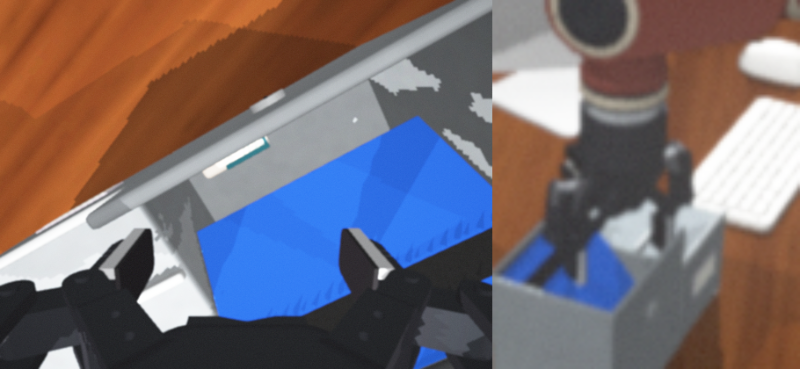

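```bash
for z in 0.01 0.03 0.06 0.1; do echo $z; python3 px.py "[[240,200,$z],[303,158,$z],[305,170,$z]]"; done; python3 -c "
from h import *
ctrl.get_image('wrist');print(lm('wrist','eraser'))"
```

```text
0.01
240 200 [-35.5  15.9]
303 158 [-39.3  64.7]
305 170 [-31.9  62.2]
0.03
240 200 [-38.7  20.3]
303 158 [-42.1  64.8]
305 170 [-35.4  62.5]
0.06
240 200 [-43.4  27. ]
303 158 [-46.3  64.9]
305 170 [-40.6  62.9]
0.1
240 200 [-49.7  36. ]
303 158 [-51.9  65. ]
305 170 [-47.6  63.5]
[([260.2, 173.7], 0.82)]
```

```bash
python3 -m handwheel '[[[0,0,-1.5],[0,0,0]],[[0,0,-3],[0,0,0]],[[0,0,-5],[0,0,0]],[[0,0,-9],[0,0,0]],[[0,0,-13],[0,0,0]]]';python3 -m handwheel '[[[0,0,-2],[0,0,0]],[[-3,-6,-3],[0,0,0]],[[-3,-10,-3],[0,0,0]],[[-3,-10,-3],[0,0,0]],[[-3,-10,-3],[0,0,0]]]'; python3 go.py 0 0 .2 .5
python3 - <<'E'
from h import *
i=ctrl.get_image('top')[140:260,240:400]
j=ctrl.get_image('side')[110:260,220:360]
cv2.imwrite('pics/w9.png',np.hstack([cv2.resize(i,(460,345)),cv2.resize(j,(322,345))]))
E
```

```text
t: 10.7
tool_pos: [0.5913, -0.0943, 0.2221]
tool_rot: [1.21, 2.896, 0.0]
contact_force: [0.9, -0.0, 0.1]
opening: 0.0853
grip_force: 0.0
t: 11.32
tool_pos: [0.5409, -0.1854, 0.2492]
tool_rot: [-1.211, -2.899, -0.001]
contact_force: [0.7, -0.9, 1.2]
opening: 0.0854
grip_force: 0.0
t 11.32 box [-36.  -68.2] z 0.2492 ang 0.516 F [ 0.7 -0.9  1.2] op 0.0854
cm [0.24, 7.7, 4.92] turn [0.0, -0.0, -0.016]
```

View pics/w9.png

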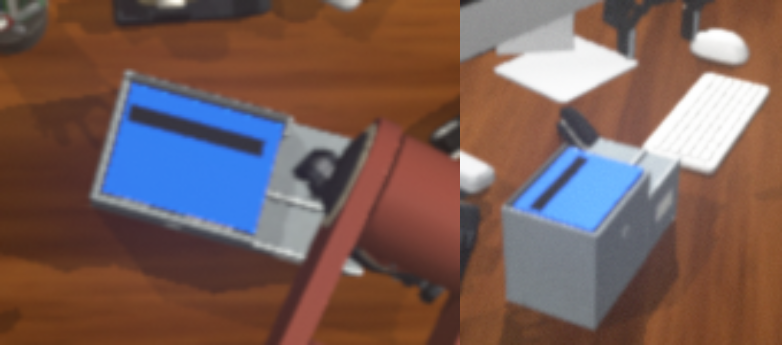

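The flap is level and shut, the deck is empty, and the fingers are clear of everything.

```bash
python3 -m handwheel '[[[0,0,0],[0,0,0]],[[0,0,0],[0,0,0]],[[0,0,0],[0,0,0]]]' >/dev/null; python3 -c "
from station import ctrl
print(ctrl.finish_job())"
```

```text
the job is handed in; nothing more can be done
None
```

The eraser was pushed off the deck and dropped into the box while the flap was held open; the last picture shows the flap shut, the deck empty and the fingers clear. The job is handed in at about 12 s; no verdict was returned.

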